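# Stocktake in the storeroom: zero the tally and find the fullest tin by heft

## Robot

A 6-joint arm with a two-finger parallel gripper is mounted at the origin on the work surface. World frame = base frame: x ahead of the robot, y to its left, z up, the work surface at z = 0. Lengths are in m, angles in rad, forces in N, time in s.
With the tool pointing down it reaches from about 0.35 to 0.975 m from the base axis. Payload 17.4 kg.
Tool frame: the origin (TCP) lies on the centre line of the jaws, within the pads' length; the fingertips stand 25 mm ahead of it and the grasp point (between the pads) lies 6 mm ahead of it (r.tcp_to_tips is the distance from the TCP to the fingertips, in m); z points along the fingers, y is the line along which they close (so a half turn about z gives the same grasp; the last joint's range is limited). The gripper opens to 85 mm and grips with 20 to 120 N. Pads are 22 mm wide; open, the fingers measure 114 mm over their backs; the gripper's body (76 mm by 85 mm) begins 54 mm behind the grasp point. The pads swing forward as they close: fully open they stand 13 mm farther back than shut.
Start: joints at [1.254, 0.116, 1.442, -0, 1.584, -0.038], TCP at [0.186, 0.649, 0.256] pointing down, gripper open.
Joint ranges: [-2.83, 2.83], [-0.83, 2.19], [0.07, 2.5], [-1.14, 4.28], [0.01, 3], [-2.97, 2.97]. Speed limits (rad/s): [1.89, 1.89, 2.22, 3.14, 3.14, 3.14].

## Interface

Orientations are given as [roll, pitch, yaw] about the fixed x, y, z axes, in that order (R = Rz(yaw) Ry(pitch) Rx(roll)).
In Python, from plant import r, eyes, job_done gives the robot as it stands.
- The arm moves only by the shell command python3 -m crank 'ROWS' [OPENING]. ROWS is JSON, a list of rows, each a list of 6 numbers: the shift along the tool's x, y, z in mm, then the turn, a rotation vector about the tool's x, y, z in rad. A call has 1 to 12 rows; each row is the pose to reach, as a shift and turn from the pose commanded when the call began, along the tool's axes at that moment; what a row does not reach only later rows make up. A row lasts 1/12 s, in which the tool goes at most 41.7 mm and 7.16 degrees, less where a joint would pass 70% of its speed; a pose out of reach is approached as far as the arm can. A call with a gripper value outside its range is refused whole. OPENING is the closure, from -1 (fully open) to 1 (shut), set as the call begins (- or left out, the last holds). The fingers move at their own pace and stop on an object; the grip force is fixed at half the most. Time passes only in rows, so rows that repeat a pose let the fingers close. It gives the time, the measured TCP pose, the force, the opening and the grip force at its end, in the units of the state.
- r.get_obs(): the state, without advancing time (a new reading comes with each control period).
- eyes.snapshot(name): name is "side" or "top" or "wrist"; returns the picture (480x640x3 uint8, blue, green, red); there is no depth.
- eyes.camera_model(name): a dict with "fx", "fy", "cx", "cy" (pixels), "k1" (the pictures are not rectified: a ray, as slopes to the right and down, at radius r is drawn at 1 + k1 r^2 times it, then the intrinsics apply), "cam_to_world" (4x4, takes a point from camera to world coordinates); the wrist camera has in their place "T_tool_cam" (4x4, takes a point from camera to tool coordinates, whose origin is the TCP and whose axes are the flange's). Camera axes: x right, y up, looking along -z (the intrinsics and any distortion apply to the point x, -y, -z); pixel columns grow to the right and rows downward; lengths in m; the calibration is good to about 2 mm. A picture is of the moment at which its call begins: read the wrist's pose just before it. camera_model takes no time and is no camera call.
- job_done(): hands the job in; it is judged then, once.
The state is a dict: "time": time; "joints": joint angles; "dq": joint speeds; "joint_torque": joint torques, N m; "eef_pos": TCP position; "tcp_rot": TCP orientation; "ft_force": force on the tool from outside, world axes, zero at the start; "torque": the same for the moment, N m; "grip_width": finger opening in m; "finger_force": force on a finger pad.
Only numpy, scipy, OpenCV 4.12 (cv2) and the standard library are available. Lean on these libraries where they do the work, as an engineer would, in place of code of your own. Each camera call takes 0.05 s, during which the arm holds its last target. There are 200 camera calls.

## Task

Start a fresh tin check: first, before moving any tin, turn the tally dial anticlockwise back to its zero stop. Then heft the three identical green tins one by one to find the fullest by feel, leave the two lighter ones standing upright on the wooden tray, and finish with the heaviest held up in the gripper, upright and still, at least 15 cm above the worktop; do not put it down or let go. Leave the other things on the table where they are.

Things in the scene. Friction and masses are not known exactly. Their poses are not given: they have to be found in the camera images.
- tin_a: one of three look-alike closed green square tins, brass lid fixed on: 56 x 56 mm, 84 mm tall, straight sides. Origin at the centre of its underside, z up, x and y square to its faces. One of the three (it varies) is clearly heaviest, 0.57 to 0.74 kg in all; the others 0.18 to 0.35 kg. Contents lie at the bottom: grip about 20 mm below the top. Starts upright on the worktop
- tin_b: one of three look-alike closed green square tins, brass lid fixed on: 56 x 56 mm, 84 mm tall, straight sides. Origin at the centre of its underside, z up, x and y square to its faces. One of the three (it varies) is clearly heaviest, 0.57 to 0.74 kg in all; the others 0.18 to 0.35 kg. Contents lie at the bottom: grip about 20 mm below the top. Starts upright on the worktop
- tin_c: one of three look-alike closed green square tins, brass lid fixed on: 56 x 56 mm, 84 mm tall, straight sides. Origin at the centre of its underside, z up, x and y square to its faces. One of the three (it varies) is clearly heaviest, 0.57 to 0.74 kg in all; the others 0.18 to 0.35 kg. Contents lie at the bottom: grip about 20 mm below the top. Starts upright on the worktop
- tray: shallow pale wooden tray that stays put, 140 mm (its x) by 370 mm (its y), rim 22 mm high, walls 5 mm, inner floor 5 mm above the worktop; origin at the centre of its underside. It starts empty; three tins fit in a row along its y, 115 mm apart
- counter: grey tally box that stays put, 110 x 120 mm, 45 mm tall, white dial face with the tally knob in the middle of its top and a red zero tick on its -x side (towards the robot); origin at the centre of its underside
- tally (a joint): angle of the tally knob, rad: 0 at the zero stop (a hard stop), growing clockwise seen from above, up to 2.0. Starts at 0.6 to 1.4; counts as zero below 0.08. It stays where it is left; about 0.04 N m turns it. At 0 its white pointer line is at the box's -x side, over the red tick
- tally_grip (a point): on the knob axis, inside its grip bar, 82 mm above the worktop; turns with the knob. The black bar runs along this point's x: 49 mm long, 14 mm thick (y), its top 7 mm above this point; the knob's flange, radius 26 mm, lies 23 mm below this point, the dial face 37 mm below
- tape: orange roll of tape lying flat, 84 mm across, 24 mm high; origin centre of underside; bystander
- mug: blue mug, 76 mm across, 85 mm high; origin centre of underside; bystander
- jar: closed jar with red cap, 68 mm across, 100 mm high; origin centre of underside; bystander
- spool: wooden spool on end, 52 mm across, 56 mm high; origin centre of underside; bystander
- brush: hand brush lying flat beyond the tray; bystander
- carton: small cardboard carton, 70 x 110 mm, 60 mm high; origin centre of underside; bystander
Things that resemble listed ones, but are neither listed nor needed, are in the scene too. Several things have the shape of the counter; the one meant has the colours described above.

How it is judged:
On the way, in this order (a step that is already met when the one before it is completed fails the run):
1. the tally dial is turned back to its zero stop before any tin is moved (value of joint tally below 0.08 rad and distance of each of tin_a, tin_b, tin_c from where it was at the start of the episode below 0.03 m), for 0.2 s.
2. a tin stands on the tray (((x of tin_a in the frame of tray between -0.07 and 0.07 m and y of tin_a in the frame of tray between -0.185 and 0.185 m and z of tin_a in the frame of tray below 0.012 m and angle between tin_a's own z axis and vertical below 0.1 rad and contact force between tin_a and tray above 1 N and contact force between tin_a and the fingers below 0.1 N) or (x of tin_b in the frame of tray between -0.07 and 0.07 m and y of tin_b in the frame of tray between -0.185 and 0.185 m and z of tin_b in the frame of tray below 0.012 m and angle between tin_b's own z axis and vertical below 0.1 rad and contact force between tin_b and tray above 1 N and contact force between tin_b and the fingers below 0.1 N) or (x of tin_c in the frame of tray between -0.07 and 0.07 m and y of tin_c in the frame of tray between -0.185 and 0.185 m and z of tin_c in the frame of tray below 0.012 m and angle between tin_c's own z axis and vertical below 0.1 rad and contact force between tin_c and tray above 1 N and contact force between tin_c and the fingers below 0.1 N))), for 0.2 s.
3. two tins stand on the tray ((((x of tin_b in the frame of tray between -0.07 and 0.07 m and y of tin_b in the frame of tray between -0.185 and 0.185 m and z of tin_b in the frame of tray below 0.012 m and angle between tin_b's own z axis and vertical below 0.1 rad and contact force between tin_b and tray above 1 N and contact force between tin_b and the fingers below 0.1 N) and (x of tin_c in the frame of tray between -0.07 and 0.07 m and y of tin_c in the frame of tray between -0.185 and 0.185 m and z of tin_c in the frame of tray below 0.012 m and angle between tin_c's own z axis and vertical below 0.1 rad and contact force between tin_c and tray above 1 N and contact force between tin_c and the fingers below 0.1 N)) or ((x of tin_a in the frame of tray between -0.07 and 0.07 m and y of tin_a in the frame of tray between -0.185 and 0.185 m and z of tin_a in the frame of tray below 0.012 m and angle between tin_a's own z axis and vertical below 0.1 rad and contact force between tin_a and tray above 1 N and contact force between tin_a and the fingers below 0.1 N) and (x of tin_c in the frame of tray between -0.07 and 0.07 m and y of tin_c in the frame of tray between -0.185 and 0.185 m and z of tin_c in the frame of tray below 0.012 m and angle between tin_c's own z axis and vertical below 0.1 rad and contact force between tin_c and tray above 1 N and contact force between tin_c and the fingers below 0.1 N)) or ((x of tin_a in the frame of tray between -0.07 and 0.07 m and y of tin_a in the frame of tray between -0.185 and 0.185 m and z of tin_a in the frame of tray below 0.012 m and angle between tin_a's own z axis and vertical below 0.1 rad and contact force between tin_a and tray above 1 N and contact force between tin_a and the fingers below 0.1 N) and (x of tin_b in the frame of tray between -0.07 and 0.07 m and y of tin_b in the frame of tray between -0.185 and 0.185 m and z of tin_b in the frame of tray below 0.012 m and angle between tin_b's own z axis and vertical below 0.1 rad and contact force between tin_b and tray above 1 N and contact force between tin_b and the fingers below 0.1 N)))), for 0.2 s.
At the end, for the whole second after the job is handed in: Tally knob within 0.08 rad of its zero stop; the two lighter tins stand upright (0.1 rad), released, at rest on the tray floor; the heaviest is still gripped, still, upright within 0.25 rad, underside over 140 mm above the worktop (value of joint tally below 0.08 rad and (((height (world z) of tin_a above 0.14 m and angle between tin_a's own z axis and vertical below 0.25 rad and contact force between tin_a and the fingers above 2 N and linear speed of tin_a below 0.03 m/s and distance between tin_a and the grasp point below 0.12 m) and ((x of tin_b in the frame of tray between -0.07 and 0.07 m and y of tin_b in the frame of tray between -0.185 and 0.185 m and z of tin_b in the frame of tray below 0.012 m and angle between tin_b's own z axis and vertical below 0.1 rad and contact force between tin_b and tray above 1 N and contact force between tin_b and the fingers below 0.1 N) and contact force between tin_b and tray below 4.3 N and linear speed of tin_b below 0.02 m/s) and ((x of tin_c in the frame of tray between -0.07 and 0.07 m and y of tin_c in the frame of tray between -0.185 and 0.185 m and z of tin_c in the frame of tray below 0.012 m and angle between tin_c's own z axis and vertical below 0.1 rad and contact force between tin_c and tray above 1 N and contact force between tin_c and the fingers below 0.1 N) and contact force between tin_c and tray below 4.3 N and linear speed of tin_c below 0.02 m/s)) or ((height (world z) of tin_b above 0.14 m and angle between tin_b's own z axis and vertical below 0.25 rad and contact force between tin_b and the fingers above 2 N and linear speed of tin_b below 0.03 m/s and distance between tin_b and the grasp point below 0.12 m) and ((x of tin_a in the frame of tray between -0.07 and 0.07 m and y of tin_a in the frame of tray between -0.185 and 0.185 m and z of tin_a in the frame of tray below 0.012 m and angle between tin_a's own z axis and vertical below 0.1 rad and contact force between tin_a and tray above 1 N and contact force between tin_a and the fingers below 0.1 N) and contact force between tin_a and tray below 4.3 N and linear speed of tin_a below 0.02 m/s) and ((x of tin_c in the frame of tray between -0.07 and 0.07 m and y of tin_c in the frame of tray between -0.185 and 0.185 m and z of tin_c in the frame of tray below 0.012 m and angle between tin_c's own z axis and vertical below 0.1 rad and contact force between tin_c and tray above 1 N and contact force between tin_c and the fingers below 0.1 N) and contact force between tin_c and tray below 4.3 N and linear speed of tin_c below 0.02 m/s)) or ((height (world z) of tin_c above 0.14 m and angle between tin_c's own z axis and vertical below 0.25 rad and contact force between tin_c and the fingers above 2 N and linear speed of tin_c below 0.03 m/s and distance between tin_c and the grasp point below 0.12 m) and ((x of tin_a in the frame of tray between -0.07 and 0.07 m and y of tin_a in the frame of tray between -0.185 and 0.185 m and z of tin_a in the frame of tray below 0.012 m and angle between tin_a's own z axis and vertical below 0.1 rad and contact force between tin_a and tray above 1 N and contact force between tin_a and the fingers below 0.1 N) and contact force between tin_a and tray below 4.3 N and linear speed of tin_a below 0.02 m/s) and ((x of tin_b in the frame of tray between -0.07 and 0.07 m and y of tin_b in the frame of tray between -0.185 and 0.185 m and z of tin_b in the frame of tray below 0.012 m and angle between tin_b's own z axis and vertical below 0.1 rad and contact force between tin_b and tray above 1 N and contact force between tin_b and the fingers below 0.1 N) and contact force between tin_b and tray below 4.3 N and linear speed of tin_b below 0.02 m/s)))); the arm keeps its last pose, push and grip.
It fails at once if a bystander is moved more than 30 mm (distance of any of tape, mug, jar, spool, brush, carton from where it was at the start of the episode above 0.03 m).
It also fails if it takes over 72 s, if anything falls off the work surface, if the arm or the gripper's body presses on something with over 40 N, if the wrist force passes 120 N, or if a joint passes its speed limit or range.

## Working session

There is one attempt and no reset: what is moved stays moved. The work goes in short steps, Python scripts to look and compute and a shell command to move; the robot and the scene stay as the last step left them, time stands still between calls to the robot, and variables do not carry over. Pictures are saved under pics/ and viewed, at most 10 in all, crops included, and the job is handed in when it is done.

```bash
mkdir -p pics; ls; python3 - <<'E'
from plant import r, eyes
import cv2
print(r.get_obs())
for n in("top","side"):
    cv2.imwrite(f"pics/{n}0.png",eyes.snapshot(n)); print(eyes.camera_model(n))
print(eyes.camera_model("wrist"))
E
```

```text
pics
{'time': 0.0, 'joints': array([ 1.25421790e+00,  1.16498402e-01,  1.44230944e+00, -1.57448947e-05,
        1.58403000e+00, -3.78069091e-02]), 'dq': array([ 0.00027594, -0.00062246, -0.0003627 , -0.00165828, -0.00146331,
       -0.00085974]), 'joint_torque': array([-2.82692214e-03, -7.31980991e+01, -6.32502222e+01, -1.83493967e-04,
        6.23731292e-03, -7.92698131e-06]), 'eef_pos': array([0.18570298, 0.64876192, 0.25552636]), 'tcp_rot': array([-3.14034776e+00, -3.13329620e-05,  2.86282091e+00]), 'ft_force': array([-1.00440689, -0.42329563,  0.44497389]), 'torque': array([-0.01565146,  0.02615775, -0.02364422]), 'finger_force': 0.0, 'grip_width': 0.08547573623527913}
{'fx': 483.4319553744387, 'fy': 483.4319553744387, 'cx': 320.916398582852, 'cy': 241.07522212923237, 'k1': -0.01801393454351625, 'cam_to_world': array([[ 0.01852276,  0.99465298, -0.10159902,  0.39514911],
       [-0.99980309,  0.01914998,  0.00520161,  0.05183386],
       [ 0.00711942,  0.10148266,  0.99481183,  1.39665553],
       [ 0.        ,  0.        ,  0.        ,  1.        ]])}
{'fx': 451.0354669871135, '
[... 153 characters left out ...]
 -0.34432492,  0.07024243],
       [-0.38795498, -0.46329163,  0.79677588,  1.1666772 ],
       [-0.01649856,  0.86783596,  0.49657683,  0.77239577],
       [ 0.        ,  0.        ,  0.        ,  1.        ]])}
{'fx': 334.38366663907556, 'fy': 334.38366663907556, 'cx': 322.3571672375664, 'cy': 238.20964367780243, 'k1': -0.05536804252697628, 'T_tool_cam': array([[ 7.85567029e-04,  9.50731722e-01,  3.10013831e-01,
         8.04593937e-02],
       [ 9.99999582e-01, -6.02130031e-04, -6.87397009e-04,
         6.99202151e-04],
       [-4.66861504e-04,  3.10014241e-01, -9.50731798e-01,
        -1.17487837e-01],
       [ 0.00000000e+00,  0.00000000e+00,  0.00000000e+00,
         1.00000000e+00]])}
```

View pics/top0.png

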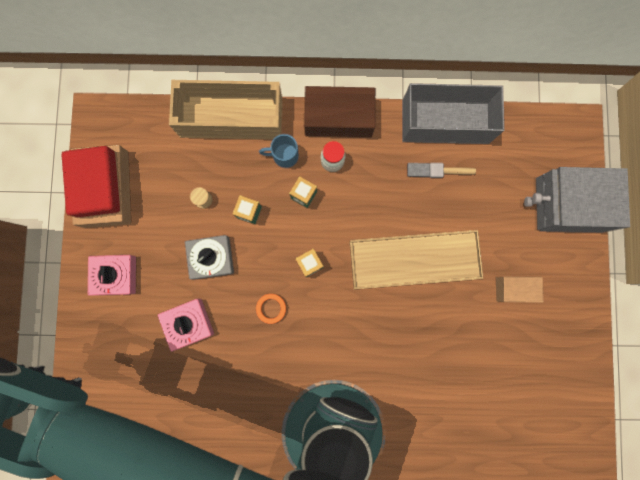

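View pics/side0.png

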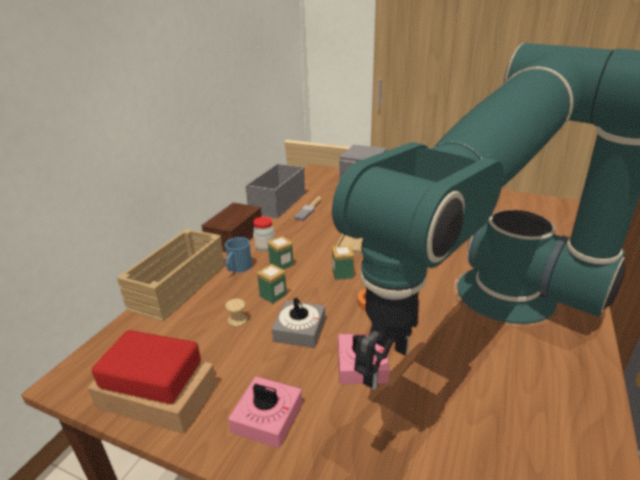

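The top view has the grey counter at about (209,258), tins at (247,209), (304,191) and (310,262), and the tray at (416,260). In the side view the counter is at (300,318) and the tins at (272,283), (281,253) and (343,262). I'll enlarge both.

```bash
python3 - <<'E'
import cv2
a=cv2.imread("pics/top0.png")[165:295,175:335]; cv2.imwrite("pics/topc.png",cv2.resize(a,None,fx=4.5,fy=4.5,interpolation=cv2.INTER_CUBIC))
a=cv2.imread("pics/side0.png")[225:350,220:380]; cv2.imwrite("pics/sidec.png",cv2.resize(a,None,fx=4.5,fy=4.5,interpolation=cv2.INTER_CUBIC))
E
```

```text
(no output)
```

View pics/topc.png

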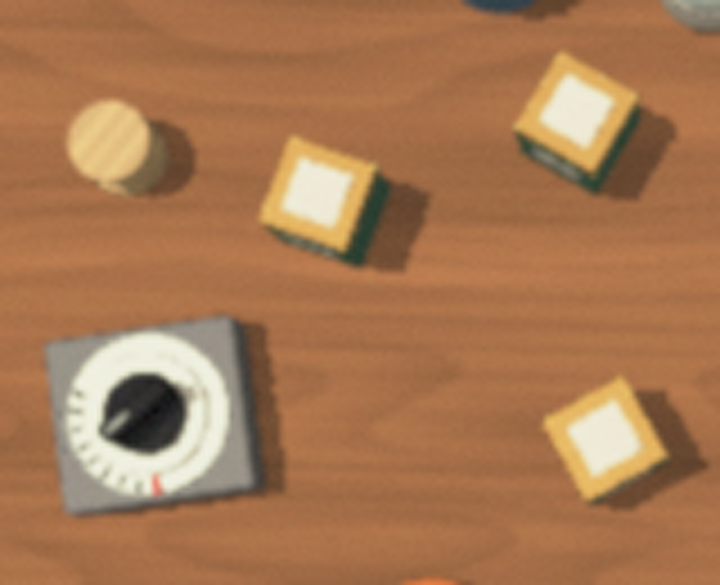

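View pics/sidec.png

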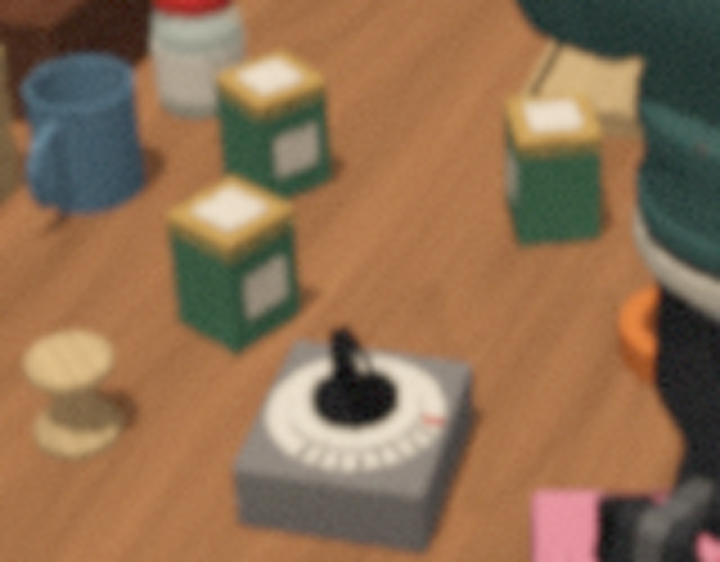

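```bash
cat > h.py <<'E'
import numpy as np, cv2
from scipy.spatial.transform import Rotation as R
from plant import r, eyes
def ray(n,px,T=None):
    m=eyes.camera_model(n); K=np.array([[m['fx'],0,m['cx']],[0,m['fy'],m['cy']],[0,0,1]])
    # distortion 1+k1 r^2 == OpenCV's first radial term
    u,v=cv2.undistortPoints(np.array([[px]],float),K,np.array([m['k1'],0,0,0]))[0,0]
    if T is None: T=m['cam_to_world']
    return T[:3,3],T[:3,:3]@np.array([u,-v,-1])
def tool():
    o=r.get_obs(); T=np.eye(4); T[:3,:3]=R.from_euler('xyz',o['tcp_rot']).as_matrix(); T[:3,3]=o['eef_pos']; return T
def wristT(): return tool()@eyes.camera_model('wrist')['T_tool_cam']
def tri(a,b):
    (p,d),(q,e)=a,b; s=np.linalg.lstsq(np.c_[d,-e],q-p,rcond=None)[0]
    x,y=p+s[0]*d,q+s[1]*e; return (x+y)/2,np.linalg.norm(x-y)
def at(rr,z): p,d=rr; return p+d*(z-p[2])/d[2]
def yaw(P): # quad -> edge yaw mod 90
    d=np.roll(P,-1,0)-P; a=np.arctan2(d[:,1],d[:,0]); return np.angle(np.mean(np.exp(4j*a)))/4, np.linalg.norm(d[:,:2],axis=1)
def need(p,yw,zoff=0):
    """rows from current pose: target tcp p, tool down with tool-y at world yaw (mod pi)"""
    T=tool(); y0=np.arctan2(T[1,1],T[0,1]); dy=(yw-y0+np.pi/2)%np.pi-np.pi/2
    print("shift mm",(T[:3,:3].T@(np.asarray(p)-T[:3,3])*1000).round(1),"world dyaw",round(dy,3),"-> tool z rot",round(-dy,3),"j6",r.get_obs()['joints'][5].round(2))
E
python3 - <<'E'
from h import *
t=lambda p:(175+p[0]/4.5-.39,165+p[1]/4.5-.39)
s=lambda p:(220+p[0]/4.5-.39,225+p[1]/4.5-.39)
tins={1:([(297,137),(377,165),(345,252),(262,220)],[(168,213),(230,180),(297,208),(233,248)]),
2:([(563,53),(638,98),(592,180),(515,127)],[(218,77),(276,53),(327,75),(268,108)]),
3:([(624,378),(667,455),(592,502),(544,424)],[(507,100),(580,93),(602,135),(525,148)])}
for k,(a,b) in tins.items():
    c,e=tri(ray('top',t(np.mean(a,0))),ray('side',s(np.mean(b,0))))
    P=np.array([at(ray('top',t(p)),.084) for p in a]); print(k,c.round(3),e.round(4),P.mean(0).round(3),yaw(P))
a=[(47,345),(235,318),(260,488),(70,514)];b=[(237,462),(293,343),(472,368),(432,490)]
print('box',tri(ray('top',t(np.mean(a,0))),ray('side',s(np.mean(b,0)))))
P=np.array([at(ray('top',t(p)),.045) for p in a]);print(P.mean(0),yaw(P))
print('tick',at(ray('top',t((157,486))),.045),'ptr tip',at(ray('top',t((105,430))),.085),'knob',at(ray('top',t((146,412))),.07))
a=[(351,243),(479,232),(482,278),(354,288)]
P=np.array([at(ray('top',p),.022) for p in a]);print('tray',P.mean(0),yaw(P))
for n,p in dict(tape=(271,309),spool=(201,197),mug=(285,150),jar=(333,155)).items(): print(n,at(ray('top',p),.05).round(3))
E
```

```text
1 [0.618 0.253 0.079] 0.0015 [0.618 0.253 0.084] (np.float64(-0.3369786689504117), array([0.05216326, 0.05689801, 0.0545547 , 0.0553144 ]))
2 [0.67  0.097 0.082] 0.001 [0.67  0.097 0.084] (np.float64(-0.5363752821850774), array([0.0540253 , 0.05823444, 0.05756328, 0.05470649]))
3 [0.471 0.075 0.079] 0.0004 [0.471 0.075 0.084] (np.float64(0.5555687409505334), array([0.05338761, 0.05330706, 0.05530938, 0.05577156]))
box (array([0.48224974, 0.35951059, 0.03915089]), np.float64(0.00033572657237176083))
[0.48223924 0.35827322 0.045     ] (np.float64(0.1704976310267344), array([0.11827959, 0.10750719, 0.11851367, 0.10659004]))
tick [0.43877601 0.35396225 0.045     ] ptr tip [0.4705954  0.37779681 0.085     ] knob [0.48293997 0.35696477 0.07      ]
tray [ 0.48615249 -0.22964965  0.022     ] (np.float64(0.08248761607162301), array([0.3700767 , 0.1320467 , 0.36630788, 0.12829597]))
tape [0.342 0.179 0.05 ]
spool [0.651 0.386 0.05 ]
mug [0.792 0.152 0.05 ]
jar [0.78  0.015 0.05 ]
```

```bash
python3 - <<'E'
from h import *
need((.4825,.3575,.19),2.13-np.pi/2)
E
```

```text
shift mm [-365.5 -198.3   65.9] world dyaw -0.733 -> tool z rot 0.733 j6 -0.04
```

```bash
python3 -m crank '[[-20,-10,0,0,0,0.05],[-50,-27,5,0,0,0.1],[-85,-46,10,0,0,0.18],[-120,-65,18,0,0,0.26],[-155,-84,26,0,0,0.34],[-190,-103,34,0,0,0.42],[-225,-122,42,0,0,0.5],[-260,-141,50,0,0,0.58],[-295,-160,58,0,0,0.65],[-330,-179,64,0,0,0.7],[-355,-193,66,0,0,0.733],[-365.5,-198.3,66,0,0,0.733]]' -1; python3 -m crank '[[0,0,0,0,0,0],[0,0,0,0,0,0],[0,0,0,0,0,0]]'
python3 - <<'E'
from h import *
need((.4825,.3575,.092),2.13-np.pi/2)
T=wristT(); im=eyes.snapshot('wrist'); cv2.imwrite('pics/w1.png',im); np.save('w1.npy',T)
E
```

```text
time: 1.1
eef_pos: [0.4845, 0.3548, 0.1892]
tcp_rot: [-3.14, 0.001, 2.125]
ft_force: [-0.9, 1.0, -0.4]
grip_width: 0.0852
finger_force: 0.0
time: 1.35
eef_pos: [0.4819, 0.3585, 0.1904]
tcp_rot: [3.142, -0.0, 2.131]
ft_force: [-0.7, 0.4, -0.5]
grip_width: 0.0853
finger_force: 0.0
shift mm [-1.2 -0.1 98.4] world dyaw -0.001 -> tool z rot 0.001 j6 0.04
```

View pics/w1.png

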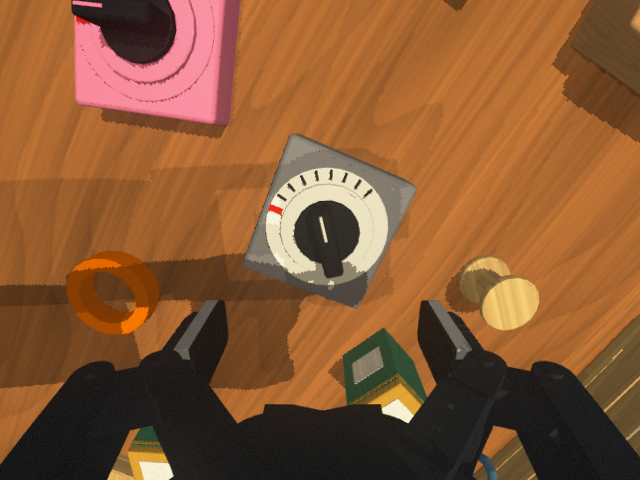

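The wrist view shows the grey counter, with flange centre ≈(327,232), pointer line (321,218)→(327,240), bar end (333,275), red tick (275,210) and box corners (293,134), (415,186), (358,305), (246,263).

```bash
python3 - <<'E'
from h import *
T=np.load('w1.npy'); g=lambda p,z:at(ray('wrist',p,T),z)[:2].round(4)
P=np.array([g(p,.045) for p in[(293,134),(415,186),(358,305),(246,263)]]);print('box',P.mean(0),yaw(P))
print('flange',g((327,232),.059),'tick',g((275,210),.045))
a,b=g((321,218),.089),g((327,240),.089);d=a-b;print('ptr',a,b,np.arctan2(d[1],d[0]))
a,b=g((319.5,207),.089),g((333.5,273),.089);d=a-b;print('bar',a,b,(a+b)/2,np.arctan2(d[1],d[0]))
print(tri(ray('wrist',(327,232),T),ray('top',(175+146/4.5,165+412/4.5))))
E
```

```text
box [0.4828  0.36565] (np.float64(0.17412348398944788), array([0.10319467, 0.1136569 , 0.10454138, 0.11320958]))
flange [0.4825 0.3645] tick [0.4395 0.3544]
ptr [0.4685 0.3782] [0.4803 0.3671] 2.3867526604698437
bar [0.4636 0.3841] [0.4975 0.3486] [0.48055 0.36635] 2.3331438185480433
(array([0.48401165, 0.36131564, 0.04681511]), np.float64(0.0012468160175919082))
```

```bash
python3 -m crank '[[1,1,10,0,0,-0.1],[2,2,25,0,0,-0.2],[2,2,40,0,0,-0.22],[2,2,40,0,0,-0.22],[2,2,40,0,0,-0.22]]' 
python3 - <<'E'
from h import *
T=wristT(); im=eyes.snapshot('wrist'); np.save('w2.npy',T); print(T[:3,3],tool()[:3,3])
cv2.imwrite('pics/w2.png',cv2.resize(im[100:400,180:480],None,fx=2,fy=2,interpolation=cv2.INTER_CUBIC))
E
```

```text
time: 1.82
eef_pos: [0.4825, 0.3607, 0.1496]
tcp_rot: [-3.14, -0.0, 2.348]
ft_force: [-0.1, -0.3, 1.2]
grip_width: 0.0854
finger_force: 0.0
[0.42608198 0.41836057 0.26706739] [0.48288384 0.36085645 0.15051191]
```

View pics/w2.png

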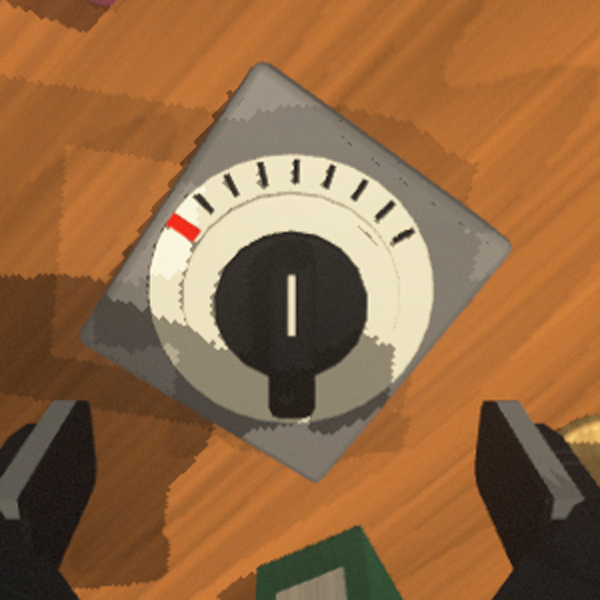

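```bash
python3 - <<'E'
from h import *
T=np.load('w2.npy'); g=lambda p,z:at(ray('wrist',(180+p[0]/2,100+p[1]/2),T),z)[:2]
P=np.array([g(p,.045) for p in[(262,62),(511,243),(316,480),(80,338)]]);print('box',P.mean(0),yaw(P))
f=g((291,306),.059);t=g((183,227),.045);d=t-f;print('flange',f,'tick',t,np.arctan2(d[1],d[0])%6.28)
a,b=g((291.5,275),.089),g((291.5,335),.089);d=a-b;print('ptr',a,b,np.arctan2(d[1],d[0]))
c=P.mean(0);need((*c,.092),np.pi/2)
E
```

```text
box [0.48231354 0.3642607 ] (np.float64(0.16953882098890038), array([0.10413312, 0.11620965, 0.10513071, 0.11632523]))
flange [0.48219401 0.36414011] tick [0.43944827 0.35504553] 3.348041382433122
ptr [0.46768975 0.37863132] [0.48048692 0.36571926] 2.3517255028224824
shift mm [ 2.8  2.  58.5] world dyaw 0.794 -> tool z rot -0.794 j6 -0.18
```

```bash
python3 -m crank '[[2.5,1.8,15,0,0,0],[2.5,1.8,35,0,0,0],[2.5,1.8,50,0,0,0],[2.5,1.8,58,0,0,0],[2.5,1.8,58,0,0,0]]'; python3 -m crank '[[0,0,0,0,0,0],[0,0,0,0,0,0],[0,0,0,0,0,0],[0,0,0,0,0,0],[0,0,0,0,0,0],[0,0,0,0,0,0],[0,0,0,0,0,0],[0,0,0,0,0,0]]' 1
```

```text
time: 2.28
eef_pos: [0.4823, 0.3633, 0.0913]
tcp_rot: [-3.14, -0.0, 2.349]
ft_force: [0.4, 0.5, -0.8]
grip_width: 0.0849
finger_force: 0.0
time: 2.95
eef_pos: [0.4826, 0.3633, 0.093]
tcp_rot: [-3.141, 0.0, 2.35]
ft_force: [-5.9, -3.5, 7.6]
grip_width: 0.0127
finger_force: 59.2
```

Gripped (about 13 mm wide). Now the anticlockwise turn.

```bash
python3 -m crank '[[0,0,0,0,0,-0.08],[0,0,0,0,0,-0.18],[0,0,0,0,0,-0.28],[0,0,0,0,0,-0.38],[0,0,0,0,0,-0.48],[0,0,0,0,0,-0.58],[0,0,0,0,0,-0.68],[0,0,0,0,0,-0.78],[0,0,0,0,0,-0.86],[0,0,0,0,0,-0.92],[0,0,0,0,0,-0.92],[0,0,0,0,0,-0.92]]'; python3 -c "
from h import *;print(r.get_obs()['torque'],r.get_obs()['tcp_rot'])"; python3 -m crank '[[0,0,0,0,0,-0.05],[0,0,0,0,0,-0.09],[0,0,0,0,0,-0.13],[0,0,0,0,0,-0.13],[0,0,0,0,0,-0.13]]';python3 -c "
from h import *;print(r.get_obs()['torque'],r.get_obs()['tcp_rot'])"
```

```text
time: 3.95
eef_pos: [0.4821, 0.3621, 0.0929]
tcp_rot: [-3.139, -0.003, -3.013]
ft_force: [-12.2, -16.3, 14.4]
grip_width: 0.0126
finger_force: 60.2
[-2.78241214  2.03880695  0.02555729] [-3.13850875e+00 -2.53004128e-03 -3.01315630e+00]
time: 4.37
eef_pos: [0.4821, 0.3621, 0.093]
tcp_rot: [-3.139, -0.003, -2.886]
ft_force: [-12.7, -16.5, 14.3]
grip_width: 0.0128
finger_force: 87.3
[-2.83453632  1.9979059  -2.24390606] [-3.13942939e+00 -3.04866655e-03 -2.88571584e+00]
```

```bash
python3 -m crank '[[0,0,0,0,0,0],[0,0,0,0,0,0],[0,0,0,0,0,0],[0,0,0,0,0,0]]' -1;  python3 -m crank '[[0,0,-25,0,0,0],[0,0,-60,0,0,0],[0,0,-95,0,0,0],[0,0,-115,0,0,0],[0,0,-115,0,0,0],[0,0,-115,0,0,0]]'
python3 - <<'E'
from h import *
T=wristT(); im=eyes.snapshot('wrist'); np.save('w3.npy',T)
cv2.imwrite('pics/w3.png',im)
need((.618,.255,.20),-.337); need((.618,.255,.20),-.337+np.pi/2)
E
```

```text
time: 4.7
eef_pos: [0.4827, 0.3637, 0.0923]
tcp_rot: [3.141, 0.0, -2.883]
ft_force: [0.7, -0.3, -0.1]
grip_width: 0.0605
finger_force: 0.0
time: 5.2
eef_pos: [0.483, 0.3638, 0.2084]
tcp_rot: [3.141, 0.002, -2.883]
ft_force: [0.1, 0.7, -0.6]
grip_width: 0.0852
finger_force: 0.0
shift mm [-103.1 -139.5    6.8] world dyaw 0.975 -> tool z rot -0.975 j6 -1.23
shift mm [-103.1 -139.5    6.8] world dyaw -0.595 -> tool z rot 0.595 j6 -1.23
```

View pics/w3.png

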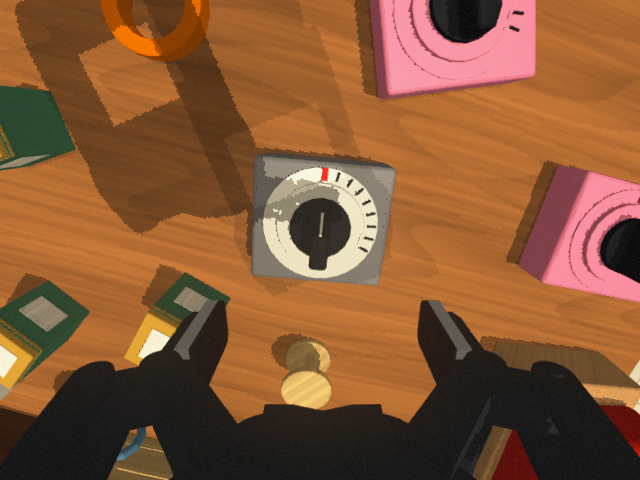

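The pointer (321,212)→(320,237) is now in line with the red tick (324,174), and 2.2 N m at the stop confirms zero. On to tin 1.

```bash
python3 -m crank '[[-17,-23,2,0,0,0.1],[-40,-54,4,0,0,0.2],[-62,-84,5,0,0,0.3],[-83,-112,6,0,0,0.4],[-98,-131,7,0,0,0.5],[-102,-137,7,0,0,0.595],[-102,-137,7,0,0,0.595],[-102,-137,7,0,0,0.595]]' 
python3 - <<'E'
from h import *
T=wristT(); im=eyes.snapshot('wrist')
hsv=cv2.cvtColor(im,cv2.COLOR_BGR2HSV)
w=cv2.inRange(hsv,(0,0,215),(179,60,255)); n,l,s,c=cv2.connectedComponentsWithStats(w)
for i in range(1,n):
    if s[i,4]>150: print(s[i],c[i].round(1),at(ray('wrist',c[i],T),.084).round(4))
cv2.imwrite('pics/w4.png',im)
need((.618,.256,.07),-.337+np.pi/2)
E
```

```text
time: 5.92
eef_pos: [0.6159, 0.2569, 0.1986]
tcp_rot: [-3.14, -0.002, 2.807]
ft_force: [-0.8, 0.9, -0.1]
grip_width: 0.0852
finger_force: 0.0
[ 331    0  139   90 6260] [399.1  46.5] [0.5077 0.3461 0.084 ]
[299 226  47  19 744] [321.9 233.7] [0.608 0.26  0.084]
shift mm [ -2.8  -0.4 129.1] world dyaw -0.004 -> tool z rot 0.004 j6 -0.88
```

View pics/w4.png

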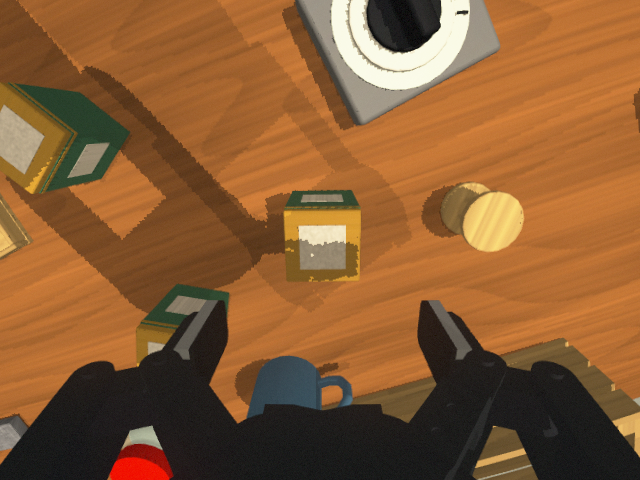

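Tin 1's lid is square to the jaws, corners (286,208) to (360,281), centre (322.5,245).

```bash
python3 - <<'E'
from h import *
T=wristT(); a=ray('wrist',(322.5,244.5),T); c=at(a,.084);print(c,tri(a,ray('top',(245.6,207.6))))
need((c[0],c[1],.07),-.337+np.pi/2)
E
```

```text
[0.61599531 0.25814508 0.084     ] (array([0.62067514, 0.25618498, 0.06843785]), np.float64(0.0008787057065745334))
shift mm [ -0.2   0.9 129.1] world dyaw -0.004 -> tool z rot 0.004 j6 -0.88
```

```bash
python3 -m crank '[[0,0,20,0,0,0],[0,1,50,0,0,0],[0,1,85,0,0,0],[0,1,110,0,0,0],[0,1,125,0,0,0],[0,1,129,0,0,0],[0,1,129,0,0,0]]'; python3 -m crank '[[0,0,0,0,0,0],[0,0,0,0,0,0],[0,0,0,0,0,0],[0,0,0,0,0,0],[0,0,0,0,0,0]]' 1; python3 -m crank '[[0,0,-10,0,0,0],[0,0,-30,0,0,0],[0,0,-60,0,0,0],[0,0,-90,0,0,0],[0,0,-110,0,0,0],[0,0,-120,0,0,0],[0,0,-120,0,0,0],[0,0,-120,0,0,0],[0,0,-120,0,0,0]]';python3 - <<'E'
from h import *
o=r.get_obs();print(o['ft_force'],o['torque'],o['joint_torque'].round(1))
need((.486+.08*np.sin(.0825),-.226-.08*np.cos(.0825),.19),.0825+np.pi/2)
need((.486-.08*np.sin(.0825),-.226+.08*np.cos(.0825),.19),.0825+np.pi/2)
E
```

```text
time: 6.55
eef_pos: [0.6161, 0.2585, 0.0709]
tcp_rot: [-3.141, -0.001, 2.807]
ft_force: [0.3, 0.1, 0.2]
grip_width: 0.0853
finger_force: 0.0
time: 6.97
eef_pos: [0.6174, 0.2583, 0.0735]
tcp_rot: [3.14, 0.002, 2.805]
ft_force: [-3.1, -1.7, 6.1]
grip_width: 0.0556
finger_force: 63.2
time: 7.72
eef_pos: [0.6162, 0.2578, 0.1895]
tcp_rot: [-3.14, -0.002, 2.805]
ft_force: [0.1, 0.7, -1.5]
grip_width: 0.0553
finger_force: 63.9
[ 0.14567215  0.68969537 -1.51878995] [-0.017847   -0.07829839 -0.00605869] [  0.  -76.7 -65.3  -0.    0.   -0. ]
shift mm [-6.960e+01 -5.727e+02  2.000e-01] world dyaw 0.419 -> tool z rot -0.419 j6 -0.88
shift mm [-4.500e+00 -4.266e+02  1.000e-01] world dyaw 0.419 -> tool z rot -0.419 j6 -0.88
```

Tin 1 weighs about 2 N, so it's a light one and goes to the tray.

```bash
python3 -m crank '[[-2,-15,0,0,0,-0.03],[-5,-42,0,0,0,-0.06],[-9,-78,0,0,0,-0.1],[-14,-116,0,0,0,-0.14],[-19,-154,0,0,0,-0.18],[-23,-192,0,0,0,-0.22],[-28,-230,0,0,0,-0.26],[-33,-268,0,0,0,-0.3],[-37,-306,0,0,0,-0.34],[-42,-344,0,0,0,-0.38],[-46,-382,0,0,0,-0.4],[-51,-420,0,0,0,-0.419]]'
python3 - <<'E'
from h import *
need((.4925,-.306,.19),.0825+np.pi/2)
E
```

```text
time: 8.72
eef_pos: [0.5247, -0.1567, 0.1897]
tcp_rot: [3.141, -0.002, -3.058]
ft_force: [0.0, -1.2, -2.2]
grip_width: 0.0554
finger_force: 64.1
shift mm [  44.5 -146.1   -0.3] world dyaw -0.001 -> tool z rot 0.001 j6 -1.99
```

```bash
python3 -m crank '[[11,-35,0,0,0,0],[22,-70,0,0,0,0],[32,-102,0,0,0,0],[40,-125,0,0,0,0],[43,-137,0,0,0,0],[43,-137,0,0,0,0],[43,-137,0,0,0,0],[43,-137,0,0,0,0]]'
python3 - <<'E'
from h import *
o=r.get_obs();print(o['ft_force'])
T=wristT(); im=eyes.snapshot('wrist'); np.save('w5.npy',T); cv2.imwrite('pics/w5.png',im)
need((.4925,-.306,.19),.0825+np.pi/2)
E
```

```text
time: 9.38
eef_pos: [0.4946, -0.2943, 0.1906]
tcp_rot: [3.141, -0.001, -3.059]
ft_force: [-0.2, 0.3, -1.8]
grip_width: 0.0556
finger_force: 64.1
[-0.19969553  0.27502574 -1.82722188]
shift mm [  3.2 -11.7   0.9] world dyaw -0.001 -> tool z rot 0.001 j6 -2.23
```

View pics/w5.png

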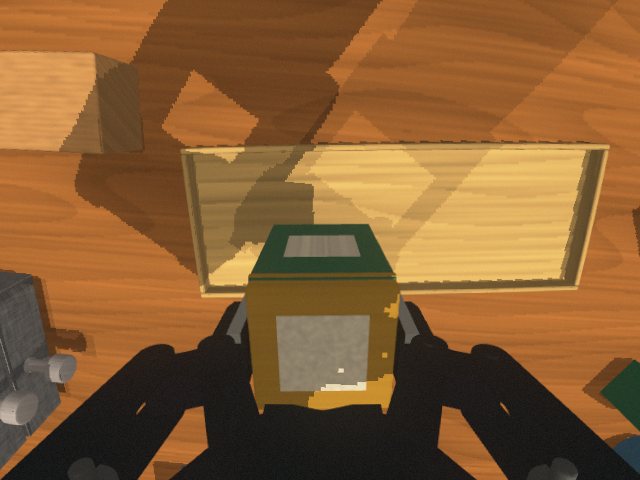

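The tin is held over the tray. Outer rim corners are (181,150), (609,145), (579,290) and (202,297).

```bash
python3 - <<'E'
from h import *
T=np.load('w5.npy'); W=[(181,150),(609,145),(579,290),(202,297)]; t=[(482,278),(354,288),(351,243),(479,232)]
P=np.array([at(ray('wrist',p,T),.022) for p in W]); print(P.round(3),P.mean(0),yaw(P))
for a,b in zip(W,t): print(tri(ray('wrist',a,T),ray('top',b))[0].round(3))
c=P.mean(0)[:2]; y=np.array([-np.sin(.08),np.cos(.08)])
for k in(-.08,.08): print(c+k*y); need((*(c+k*y),.082),.08+np.pi/2)
E
```

```text
[[ 0.44  -0.417  0.022]
 [ 0.402 -0.052  0.022]
 [ 0.54  -0.035  0.022]
 [ 0.577 -0.402  0.022]] [ 0.48969669 -0.22644749  0.022     ] (np.float64(0.10634830833190265), array([0.36679372, 0.13866333, 0.36922931, 0.13747646]))
[ 0.438 -0.412  0.035]
[ 0.403 -0.052  0.022]
[ 0.534 -0.042  0.03 ]
[ 0.569 -0.401  0.037]
[ 0.49608987 -0.30619163]
shift mm [ -0.4 -12.2 108.9] world dyaw -0.003 -> tool z rot 0.003 j6 -2.23
[ 0.48330352 -0.14670336]
shift mm [ -0.9 147.8 109. ] world dyaw -0.003 -> tool z rot 0.003 j6 -2.23
```

```bash
python3 -m crank '[[0,-5,20,0,0,0],[0,-10,50,0,0,0],[0,-12,80,0,0,0],[0,-12,100,0,0,0],[0,-12,108,0,0,0],[0,-12,108,0,0,0],[0,-12,108,0,0,0]]'; python3 -m crank '[[0,0,1.5,0,0,0],[0,0,3,0,0,0],[0,0,3,0,0,0]]'; python3 -m crank '[[0,0,1,0,0,0],[0,0,2.5,0,0,0],[0,0,2.5,0,0,0]]'
```

```text
time: 10.02
eef_pos: [0.4959, -0.3068, 0.0842]
tcp_rot: [-3.141, 0.0, -3.059]
ft_force: [-1.0, -0.2, -1.0]
grip_width: 0.0551
finger_force: 64.0
time: 10.27
eef_pos: [0.4957, -0.3073, 0.0812]
tcp_rot: [-3.141, 0.001, -3.059]
ft_force: [-0.4, 0.1, -2.7]
grip_width: 0.0552
finger_force: 64.0
time: 10.52
eef_pos: [0.4956, -0.3075, 0.0786]
tcp_rot: [-3.141, 0.001, -3.059]
ft_force: [-0.8, -0.6, 3.7]
grip_width: 0.0551
finger_force: 64.6
```

Contact with the tray. Release, rise, and go to tin 2.

```bash
python3 -m crank '[[0,0,0,0,0,0],[0,0,0,0,0,0],[0,0,0,0,0,0],[0,0,0,0,0,0],[0,0,0,0,0,0]]' -1; python3 -m crank '[[0,0,-15,0,0,0],[0,0,-45,0,0,0],[0,0,-85,0,0,0],[0,0,-120,0,0,0],[0,0,-130,0,0,0],[0,0,-130,0,0,0]]'
python3 - <<'E'
from h import *
need((.670,.100,.205),-.536); need((.670,.100,.205),-.536+np.pi/2)
need((.471,.079,.205),.5556); need((.471,.079,.205),.5556+np.pi/2)
E
```

```text
time: 10.93
eef_pos: [0.4954, -0.3073, 0.0778]
tcp_rot: [-3.142, -0.0, -3.059]
ft_force: [0.2, -0.4, -0.4]
grip_width: 0.0854
finger_force: 0.0
time: 11.43
eef_pos: [0.4963, -0.3078, 0.2116]
tcp_rot: [-3.138, 0.004, -3.059]
ft_force: [0.4, -0.6, -0.0]
grip_width: 0.0851
finger_force: 0.0
shift mm [-206.6  392.2    6.1] world dyaw 0.953 -> tool z rot -0.953 j6 -2.25
shift mm [-206.6  392.2    6.1] world dyaw -0.618 -> tool z rot 0.618 j6 -2.25
shift mm [ -6.6 387.6   5.3] world dyaw -1.097 -> tool z rot 1.097 j6 -2.25
shift mm [ -6.6 387.6   5.3] world dyaw 0.473 -> tool z rot -0.473 j6 -2.25
```

```bash
python3 -m crank '[[-9,17,1,0,0,0.04],[-24,46,2,0,0,0.1],[-42,80,3,0,0,0.16],[-60,114,3,0,0,0.22],[-78,148,4,0,0,0.28],[-96,182,4,0,0,0.34],[-114,216,5,0,0,0.4],[-132,250,5,0,0,0.46],[-150,284,6,0,0,0.52],[-168,318,6,0,0,0.57],[-186,352,6,0,0,0.618],[-200,380,6,0,0,0.618]]'; python3 - <<'E'
from h import *
need((.670,.100,.205),-.536+np.pi/2)
E
```

```text
time: 12.43
eef_pos: [0.6637, 0.0905, 0.1997]
tcp_rot: [-3.141, -0.002, 2.603]
ft_force: [1.0, 0.5, -0.5]
grip_width: 0.0852
finger_force: 0.0
shift mm [-0.5 11.4 -5.3] world dyaw 0.002 -> tool z rot -0.002 j6 -0.94
```

```bash
python3 -m crank '[[0,4,0,0,0,0],[0,4,0,0,0,0],[0,4,0,0,0,0]]'; cat >> h.py <<'E'
def lid(im):
    hsv=cv2.cvtColor(im,cv2.COLOR_BGR2HSV)
    m=cv2.inRange(hsv,(18,90,60),(32,255,255)); m=cv2.morphologyEx(m,cv2.MORPH_OPEN,np.ones((3,3)))
    cs,_=cv2.findContours(m,cv2.RETR_EXTERNAL,cv2.CHAIN_APPROX_NONE)
    return sorted([cv2.minAreaRect(cv2.convexHull(c)) for c in cs if cv2.contourArea(cv2.convexHull(c))>1500],key=lambda q:np.hypot(q[0][0]-322,q[0][1]-245))[:2]
E
python3 - <<'E'
from h import *
im=cv2.imread('pics/w4.png'); print(lid(im), cv2.cvtColor(im,cv2.COLOR_BGR2HSV)[[218,270,220,150],[292,352,355,250]])
T=wristT(); im=eyes.snapshot('wrist'); cv2.imwrite('pics/w6.png',im); L=lid(im); print(L)
for q in L[:1]:
    c=at(ray('wrist',q[0],T),.084); print(c); need((*c[:2],.07),-.536+np.pi/2)
E
```

```text
time: 12.68
eef_pos: [0.6651, 0.0911, 0.2003]
tcp_rot: [-3.14, -0.001, 2.606]
ft_force: [-0.3, 0.3, -0.8]
grip_width: 0.0854
finger_force: 0.0
[((321.5, 242.5), (75.0, 77.0), 90.0), ((481.0425109863281, 217.37672424316406), (82.47564697265625, 62.427215576171875), 19.025604248046875)] [[ 19 194 217]
 [ 18 186 126]
 [ 19 198 219]
 [ 14 189 169]]
[((336.50396728515625, 241.66659545898438), (74.33606719970703, 76.47831726074219), 88.63607025146484), ((569.0, 320.0), (190.0, 140.0), 90.0)]
[0.66906598 0.10138097 0.084     ]
shift mm [  2.1  11.5 130.8] world dyaw 0.0 -> tool z rot -0.0 j6 -0.94
```

```bash
python3 -m crank '[[1,6,15,0,0,0],[1.5,11,40,0,0,0],[1.5,11,75,0,0,0],[1.5,11,105,0,0,0],[1.5,11,124,0,0,0],[1.5,11,129,0,0,0],[1.5,11,129,0,0,0],[1.5,11,129,0,0,0]]'; python3 -m crank '[[0,0,0,0,0,0],[0,0,0,0,0,0],[0,0,0,0,0,0],[0,0,0,0,0,0],[0,0,0,0,0,0]]' 1; python3 -m crank '[[0,0,-10,0,0,0],[0,0,-30,0,0,0],[0,0,-60,0,0,0],[0,0,-90,0,0,0],[0,0,-110,0,0,0],[0,0,-120,0,0,0],[0,0,-120,0,0,0],[0,0,-120,0,0,0],[0,0,-120,0,0,0]]';python3 - <<'E'
from h import *
o=r.get_obs();print(o['ft_force'],o['torque'],o['joint_torque'].round(1))
need((.4833,-.1467,.19),.08+np.pi/2)
E
```

```text
time: 13.4
eef_pos: [0.6702, 0.1011, 0.0737]
tcp_rot: [3.141, 0.001, 2.605]
ft_force: [-0.4, -0.5, 1.2]
grip_width: 0.0851
finger_force: 0.0
time: 13.82
eef_pos: [0.6705, 0.1013, 0.0747]
tcp_rot: [3.141, 0.002, 2.606]
ft_force: [-3.1, -3.7, 8.1]
grip_width: 0.0554
finger_force: 62.7
time: 14.57
eef_pos: [0.6692, 0.1015, 0.1906]
tcp_rot: [-3.14, -0.002, 2.606]
ft_force: [0.1, 0.5, -7.1]
grip_width: 0.0555
finger_force: 65.9
[ 0.05555995  0.49541804 -7.10616422] [0.05416323 0.02071262 0.03086314] [  0.  -81.8 -68.4  -0.   -0.   -0. ]
shift mm [  33.2 -308.4    1.2] world dyaw 0.616 -> tool z rot -0.616 j6 -0.92
```

Tin 2 weighs about 7 N, so it's the heaviest. I'll set it back down, place tin 3 on the tray, then come back for it.

```bash
python3 -m crank '[[0,0,15,0,0,0],[0,0,45,0,0,0],[0,0,80,0,0,0],[0,0,105,0,0,0],[0,0,114,0,0,0],[0,0,117,0,0,0],[0,0,119,0,0,0],[0,0,119,0,0,0]]'; python3 -m crank '[[0,0,0,0,0,0],[0,0,0,0,0,0],[0,0,0,0,0,0],[0,0,0,0,0,0],[0,0,0,0,0,0]]' -1; python3 -m crank '[[0,0,-15,0,0,0],[0,0,-45,0,0,0],[0,0,-85,0,0,0],[0,0,-120,0,0,0],[0,0,-130,0,0,0],[0,0,-130,0,0,0]]'
python3 - <<'E'
from h import *
need((.471,.079,.205),.5556); need((.471,.079,.205),.5556+np.pi/2)
E
```

```text
time: 15.23
eef_pos: [0.6693, 0.101, 0.074]
tcp_rot: [-3.14, -0.001, 2.606]
ft_force: [-11.4, -4.8, 10.1]
grip_width: 0.0552
finger_force: 67.9
time: 15.65
eef_pos: [0.6699, 0.1016, 0.0737]
tcp_rot: [3.141, 0.0, 2.606]
ft_force: [-0.5, -0.3, -0.3]
grip_width: 0.0852
finger_force: 0.0
time: 16.15
eef_pos: [0.671, 0.1017, 0.2094]
tcp_rot: [3.138, 0.005, 2.606]
ft_force: [0.5, 0.0, -0.5]
grip_width: 0.0853
finger_force: 0.0
shift mm [ 160.4 -121.6    3.1] world dyaw -0.479 -> tool z rot 0.479 j6 -0.92
shift mm [ 160.4 -121.6    3.1] world dyaw 1.091 -> tool z rot -1.091 j6 -0.92
```

```bash
python3 -m crank '[[12,-9,1,0,0,0.05],[40,-30,2,0,0,0.13],[70,-53,3,0,0,0.22],[100,-76,3,0,0,0.31],[130,-99,3,0,0,0.4],[150,-114,3,0,0,0.479],[160,-121,3,0,0,0.479],[160,-121,3,0,0,0.479],[160,-121,3,0,0,0.479]]'; python3 - <<'E'
from h import *
T=wristT(); im=eyes.snapshot('wrist'); cv2.imwrite('pics/w7.png',im); L=lid(im); print(L)
for q in L[:1]:
    c=at(ray('wrist',q[0],T),.084); print(c); need((*c[:2],.07),.5556)
E
```

```text
time: 16.9
eef_pos: [0.4705, 0.0792, 0.201]
tcp_rot: [3.141, 0.0, 2.127]
ft_force: [0.2, 0.3, 0.5]
grip_width: 0.0851
finger_force: 0.0
[((322.3944396972656, 241.64535522460938), (76.25303649902344, 74.38988494873047), 1.3019527196884155), ((262.03460693359375, 370.8730773925781), (96.47638702392578, 112.35113525390625), 15.255118370056152)]
[0.46971472 0.08065024 0.084     ]
shift mm [  1.9  -0.4 130.8] world dyaw -0.001 -> tool z rot 0.001 j6 -0.44
```

```bash
python3 -m crank '[[1,0,15,0,0,0],[1.5,0,40,0,0,0],[1.5,0,75,0,0,0],[1.5,0,105,0,0,0],[1.5,0,124,0,0,0],[1.5,0,129,0,0,0],[1.5,0,129,0,0,0],[1.5,0,129,0,0,0]]'; python3 -m crank '[[0,0,0,0,0,0],[0,0,0,0,0,0],[0,0,0,0,0,0],[0,0,0,0,0,0],[0,0,0,0,0,0]]' 1; python3 -m crank '[[0,0,-10,0,0,0],[0,0,-30,0,0,0],[0,0,-60,0,0,0],[0,0,-90,0,0,0],[0,0,-110,0,0,0],[0,0,-120,0,0,0],[0,0,-120,0,0,0],[0,0,-120,0,0,0],[0,0,-120,0,0,0]]';python3 - <<'E'
from h import *
o=r.get_obs();print(o['ft_force'])
need((.4833,-.1467,.19),.08);need((.4833,-.1467,.19),.08+np.pi/2)
E
```

```text
time: 17.62
eef_pos: [0.4706, 0.0805, 0.0727]
tcp_rot: [3.141, 0.0, 2.127]
ft_force: [0.1, -0.5, -0.5]
grip_width: 0.0854
finger_force: 0.0
time: 18.03
eef_pos: [0.4704, 0.0805, 0.0733]
tcp_rot: [3.14, 0.001, 2.127]
ft_force: [-1.6, -1.0, 7.3]
grip_width: 0.0551
finger_force: 63.8
time: 18.78
eef_pos: [0.4692, 0.0804, 0.1902]
tcp_rot: [-3.14, -0.001, 2.127]
ft_force: [0.2, -0.1, -2.4]
grip_width: 0.0556
finger_force: 64.3
[ 0.16011383 -0.11876657 -2.36782801]
shift mm [-2.004e+02 -1.079e+02  2.000e-01] world dyaw -0.476 -> tool z rot 0.476 j6 -0.44
shift mm [-2.004e+02 -1.079e+02  2.000e-01] world dyaw 1.095 -> tool z rot -1.095 j6 -0.44
```

Tin 3 is light (2.4 N). To the tray.

```bash
python3 -m crank '[[-12,-7,0,0,0,0.05],[-40,-22,0,0,0,0.12],[-72,-39,0,0,0,0.2],[-104,-56,0,0,0,0.28],[-136,-73,0,0,0,0.36],[-165,-89,0,0,0,0.44],[-188,-101,0,0,0,0.476],[-200,-108,0,0,0,0.476],[-200,-108,0,0,0,0.476],[-200,-108,0,0,0,0.476]]';python3 - <<'E'
from h import *
need((.4833,-.1467,.08),.08)
E
```

```text
time: 19.62
eef_pos: [0.4831, -0.1468, 0.1902]
tcp_rot: [-3.139, -0.001, 1.649]
ft_force: [-0.6, 0.3, -2.9]
grip_width: 0.0551
finger_force: 64.3
shift mm [-1.000e-01  5.000e-01  1.102e+02] world dyaw 0.001 -> tool z rot -0.001 j6 -0.42
```

```bash
python3 -m crank '[[0,0,20,0,0,0],[0,0,50,0,0,0],[0,0,80,0,0,0],[0,0,100,0,0,0],[0,0,108,0,0,0],[0,0,109,0,0,0],[0,0,109,0,0,0]]'; python3 -m crank '[[0,0,1.5,0,0,0],[0,0,3,0,0,0],[0,0,3,0,0,0]]'; python3 -m crank '[[0,0,1,0,0,0],[0,0,2,0,0,0],[0,0,2,0,0,0]]'
```

```text
time: 20.2
eef_pos: [0.4838, -0.1459, 0.0832]
tcp_rot: [-3.141, -0.0, 1.652]
ft_force: [0.7, -0.1, -1.9]
grip_width: 0.0554
finger_force: 64.3
time: 20.45
eef_pos: [0.4839, -0.1465, 0.0806]
tcp_rot: [3.14, 0.001, 1.651]
ft_force: [0.6, 0.1, -3.2]
grip_width: 0.0551
finger_force: 64.3
time: 20.7
eef_pos: [0.4838, -0.1465, 0.0784]
tcp_rot: [3.141, 0.0, 1.651]
ft_force: [-1.1, 0.8, 3.4]
grip_width: 0.0551
finger_force: 64.8
```

```bash
python3 -m crank '[[0,0,0,0,0,0],[0,0,0,0,0,0],[0,0,0,0,0,0],[0,0,0,0,0,0],[0,0,0,0,0,0]]' -1; python3 -m crank '[[0,0,-15,0,0,0],[0,0,-45,0,0,0],[0,0,-85,0,0,0],[0,0,-120,0,0,0],[0,0,-125,0,0,0],[0,0,-125,0,0,0]]'
python3 - <<'E'
from h import *
need((.6695,.1012,.202),-.536); need((.6695,.1012,.202),-.536+np.pi/2)
E
```

```text
time: 21.12
eef_pos: [0.4836, -0.1464, 0.0778]
tcp_rot: [3.142, 0.0, 1.651]
ft_force: [-0.3, -0.3, -0.1]
grip_width: 0.0857
finger_force: 0.0
time: 21.62
eef_pos: [0.4844, -0.1467, 0.2055]
tcp_rot: [3.138, 0.002, 1.651]
ft_force: [0.5, 1.1, -1.3]
grip_width: 0.0854
finger_force: 0.0
shift mm [232.3 204.3   3.9] world dyaw -0.616 -> tool z rot 0.616 j6 -0.42
shift mm [232.3 204.3   3.9] world dyaw 0.955 -> tool z rot -0.955 j6 -0.42
```

```bash
python3 -m crank '[[12,10,1,0,0,-0.06],[36,32,2,0,0,-0.16],[62,55,3,0,0,-0.26],[88,78,4,0,0,-0.36],[114,100,4,0,0,-0.46],[140,123,4,0,0,-0.56],[166,146,4,0,0,-0.66],[190,167,4,0,0,-0.76],[212,186,4,0,0,-0.86],[226,199,4,0,0,-0.93],[232,204,4,0,0,-0.955],[232,204,4,0,0,-0.955]]';python3 -m crank '[[0,0,0,0,0,0],[0,0,0,0,0,0]]'; python3 - <<'E'
from h import *
T=wristT(); im=eyes.snapshot('wrist'); L=lid(im); print(L)
for q in L[:1]:
    c=at(ray('wrist',q[0],T),.084); print(c); need((*c[:2],.072),-.536+np.pi/2)
E
```

```text
time: 22.62
eef_pos: [0.6684, 0.1022, 0.1966]
tcp_rot: [-3.14, -0.002, 2.607]
ft_force: [-0.4, -1.1, 0.3]
grip_width: 0.0854
finger_force: 0.0
time: 22.78
eef_pos: [0.6678, 0.1002, 0.1984]
tcp_rot: [-3.141, -0.0, 2.603]
ft_force: [-0.8, -0.3, -0.3]
grip_width: 0.0854
finger_force: 0.0
[((324.2235412597656, 244.38754272460938), (74.6217041015625, 77.0733871459961), 88.63607025146484), ((567.0, 320.0), (190.0, 144.0), 90.0)]
[0.66846592 0.1019826  0.084     ]
shift mm [  0.4   1.9 126.7] world dyaw 0.002 -> tool z rot -0.002 j6 -0.92
```

```bash
python3 -m crank '[[0,1,15,0,0,0],[0,1.5,40,0,0,0],[0,1.5,75,0,0,0],[0,1.5,105,0,0,0],[0,1.5,122,0,0,0],[0,1.5,127,0,0,0],[0,1.5,127,0,0,0],[0,1.5,127,0,0,0]]'; python3 -m crank '[[0,0,0,0,0,0],[0,0,0,0,0,0],[0,0,0,0,0,0],[0,0,0,0,0,0],[0,0,0,0,0,0],[0,0,0,0,0,0]]' 1; python3 -m crank '[[0,0,-10,0,0,0],[0,0,-30,0,0,0],[0,0,-60,0,0,0],[0,0,-90,0,0,0],[0,0,-120,0,0,0],[0,0,-145,0,0,0],[0,0,-165,0,0,0],[0,0,-177,0,0,0],[0,0,-182,0,0,0],[0,0,-182,0,0,0],[0,0,-182,0,0,0],[0,0,-182,0,0,0]]'; python3 -m crank '[[0,0,0,0,0,0],[0,0,0,0,0,0],[0,0,0,0,0,0],[0,0,0,0,0,0],[0,0,0,0,0,0],[0,0,0,0,0,0]]'; python3 - <<'E'
from h import *
print(r.get_obs()['dq'].round(3)); cv2.imwrite('pics/end.png',cv2.resize(eyes.snapshot('side')[200:440,180:500],None,fx=2.4,fy=2.4)); im=eyes.snapshot('top'); cv2.imwrite('pics/endtop.png',im)
a=cv2.resize(eyes.snapshot('top')[150:330,170:500],None,fx=2.4,fy=1.6)
b=cv2.resize(eyes.snapshot('side')[130:400,180:560],None,fx=2,fy=1.1)
cv2.imwrite('pics/fin.png',np.vstack([cv2.resize(a,(760,300)),cv2.resize(b,(760,300))]))
E
```

```text
time: 23.5
eef_pos: [0.6694, 0.1022, 0.0728]
tcp_rot: [3.141, 0.001, 2.605]
ft_force: [-0.3, 0.6, 1.4]
grip_width: 0.0853
finger_force: 0.0
time: 24.0
eef_pos: [0.6697, 0.1023, 0.0736]
tcp_rot: [3.141, 0.002, 2.606]
ft_force: [-2.6, -3.2, 8.7]
grip_width: 0.055
finger_force: 63.0
time: 25.0
eef_pos: [0.6688, 0.1024, 0.2519]
tcp_rot: [-3.14, -0.002, 2.606]
ft_force: [0.1, 0.8, -7.0]
grip_width: 0.055
finger_force: 66.0
time: 25.5
eef_pos: [0.6692, 0.1024, 0.2538]
tcp_rot: [-3.142, -0.0, 2.606]
ft_force: [-0.1, -0.3, -7.1]
grip_width: 0.0553
finger_force: 66.0
[ 0.    -0.001 -0.001  0.001  0.001 -0.002]
```

View pics/fin.png

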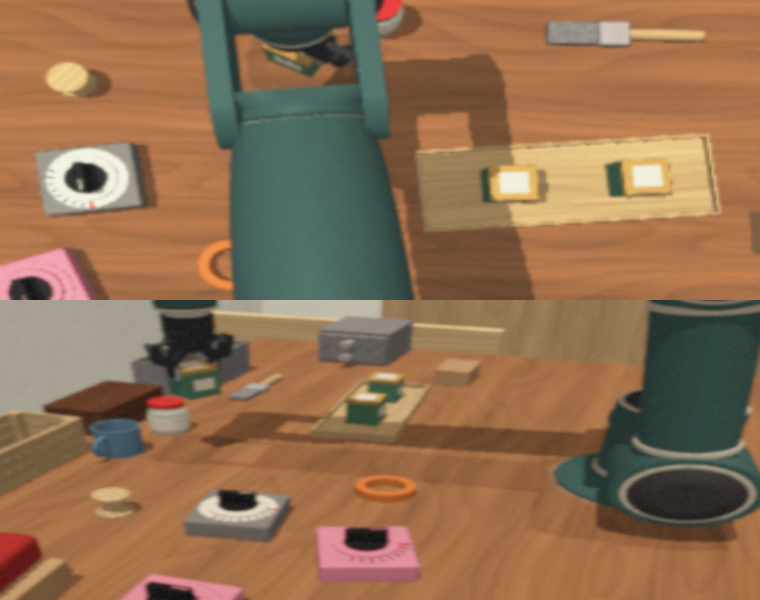

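The two light tins stand upright on the tray (about (515,183) and (647,177) in the upper half), the dial points at its red tick near (92,205), and the heavy tin is held up at about (195,382) in the lower half. The other objects on view haven't moved. Handing in.

```bash
python3 -c "
from plant import job_done;print(job_done())"
```

```text
the job is handed in; nothing more can be done
None
```

I turned the dial back to its zero stop, stood the two light tins (about 2 N and 2.4 N) on the tray, and handed in at about 26 s with the heaviest (about 7 N) held upright and still about 18 cm up; no verdict was shown.

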